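# Meter heel lifts into the tipping tray and tip them into the order box

## Task

At the cobbler's bench, pull the hopper's slide gate only partway open, so that the three tan heel lifts drop onto the tray below while the three black ones stay in their bay, then push the gate fully shut. Then push the tray's blue front wall gently away to tip the tray, and keep it tipped until all three tan lifts have slid off its open far end into the blue order box. Finish with the tray swung back to rest, the gate still fully shut and everything let go, without shifting the order box or knocking the other things on the bench about.

Things in the scene. Friction and masses are not known exactly. Their poses are not given: they have to be found in the camera images.
- dispenser: Fixed heel-lift dispenser. Origin on the bench under the tray's hinge, z up; its front (-x side) faces the robot, x runs through it to the open end of the tray. Grey base plate 88 x 124 mm, 10 mm high; two red cheek plates at y = +-54 mm (6 mm thick, x from 4 to 42 mm, up to z 196 mm) carry hinge and hopper.
- hopper_top (a point): Centre of the open mouth of the clear hopper: outside x 3 to 43, y -39 to 39, z 195 to 250 mm of the dispenser, above that flaring to x -26 to 72 at z 318. Two bays 30 x 32 mm: tan lifts y -34 to -2, black y 2 to 34 mm. The mouth overhangs: a gripper pointing straight down hits it while pushing the tray's wall over; tilt it 25 to 40 degrees, fingers forward and down.
- gate (a joint): Opening of the steel slide gate, the floor of both bays, in m: 0 fully shut, 0.075 end of travel. Slides along the dispenser's +y with about 2 N of friction, stays where left, may start up to 4 mm open. Upper face 202 mm above the bench, plate 4 mm. Its trailing edge is at y -34 mm when shut: the tan bay is clear at 0.034 to 0.045, black lifts tip out from about 0.052.
- gate_tab (a point): Centre of the top of the gate's upright yellow grip tab: 14 mm thick in the dispenser's x, 24 mm wide in y, 45 mm tall above the gate plate, its middle 56 mm beyond the hopper's side. When shut at x 23, y 95, z 247 mm of the dispenser.
- tray (a joint): Tip angle of the tray in rad: 0 at rest, 0.80 against its buffer stop; grows as the far end dips. A spring and its weight bring it back to 0 when let go. Pushing the front wall takes about 4 N at first and 7 N near the stop. The lifts slide off somewhere between 0.45 and 0.75, depending on their friction.
- tray_rim (a point): Middle of the upper outer edge (robot side) of the tray's upright blue front wall (orange band on top): 88 mm wide, 55 mm tall above the tray floor, 6 mm thick, smooth. At rest at x -53, z 165 mm of the dispenser; turns about the hinge with the tray, so it rises as it goes away: at 0.8 rad it is about x -1, z 188 mm.
- tray_hinge (a point): Middle of the tray's hinge line, which lies along the dispenser's y at x 0, z 115 mm; it lies in the top face of the tray floor.
- tray_end (a point): Middle of the open far edge of the aluminium tray floor, 100 mm from the hinge, and the wall's outer face 48 mm from it on the other side. At rest the floor rises 0.1 rad towards this end. Side walls 34 mm high, 82 mm apart inside.
- order_box: Loose blue open box behind the dispenser, under the tray's open end; outside 150 x 140 mm, 40 mm high, walls 4 mm, 0.35 kg; origin in the middle of its underside.
- tan_lift0: D-shaped hard-plastic heel lift, 26 x 22 mm, 8 mm thick, 14 g; origin in the middle of one flat face. Tan. Starts in the tan bay, stacked flat.
- tan_lift1: D-shaped hard-plastic heel lift, 26 x 22 mm, 8 mm thick, 14 g; origin in the middle of one flat face. Tan. Starts in the tan bay, stacked flat.
- tan_lift2: D-shaped hard-plastic heel lift, 26 x 22 mm, 8 mm thick, 14 g; origin in the middle of one flat face. Tan. Starts in the tan bay, stacked flat.
- black_lift0: D-shaped hard-plastic heel lift, 26 x 22 mm, 8 mm thick, 14 g; origin in the middle of one flat face. Black. Starts in the black bay, stacked flat, and must stay there.
- black_lift1: D-shaped hard-plastic heel lift, 26 x 22 mm, 8 mm thick, 14 g; origin in the middle of one flat face. Black. Starts in the black bay, stacked flat, and must stay there.
- black_lift2: D-shaped hard-plastic heel lift, 26 x 22 mm, 8 mm thick, 14 g; origin in the middle of one flat face. Black. Starts in the black bay, stacked flat, and must stay there.
- polish_tin: Loose bystander: round blue polish tin, 74 mm across, 28 mm high, origin under its centre.
- shoe_brush: Loose bystander: shoe brush 160 x 50 mm, 44 mm high, origin under its centre.
- cream_jar: Loose bystander: jar 54 mm across, 60 mm high, origin under its centre.
- hammer: Loose bystander: hammer lying on the bench.
- sandal: Loose bystander: gold sandal, about 300 x 75 mm, 55 mm high, lying on the bench.
- tool_cup: Loose bystander: steel cup 72 mm across, 90 mm high, origin under its centre.
Not all that is in view belongs to the job. Of the things that look like the order_box, take the one that is farthest from the robot's base at the start.

How it is judged:
On the way, in this order (a step that is already met when the one before it is completed fails the run):
1. all three tan lifts lie on the tray, the gate having been pulled open (height (world z) of tan_lift0 between 0.085 and 0.175 m and height (world z) of tan_lift1 between 0.085 and 0.175 m and height (world z) of tan_lift2 between 0.085 and 0.175 m and value of joint gate above 0.015 m), for 0.1 s.
2. the gate is pushed fully shut (within 2 mm) with the tan lifts still on the tray (height (world z) of tan_lift0 between 0.085 and 0.175 m and height (world z) of tan_lift1 between 0.085 and 0.175 m and height (world z) of tan_lift2 between 0.085 and 0.175 m and value of joint gate below 0.002 m), for 0.2 s.
3. the tray is tipped by the fingers, with the gate shut (value of joint tray above 0.3 rad and contact force between the fingers and tray above 0.5 N and value of joint gate below 0.002 m), for 0.1 s.
At the end, for the whole second after the job is handed in: All three tan lifts lie at rest inside the order box, the three black lifts are still in their bay, the gate is shut to within 2 mm and the tray is back at rest within 0.03 rad (x of tan_lift0 in the frame of order_box between -0.072 and 0.072 m and y of tan_lift0 in the frame of order_box between -0.067 and 0.067 m and height (world z) of each of tan_lift0, tan_lift1, tan_lift2 below 0.06 m and linear speed of each of tan_lift0, tan_lift1, tan_lift2 below 0.02 m/s and x of tan_lift1 in the frame of order_box between -0.072 and 0.072 m and y of tan_lift1 in the frame of order_box between -0.067 and 0.067 m and x of tan_lift2 in the frame of order_box between -0.072 and 0.072 m and y of tan_lift2 in the frame of order_box between -0.067 and 0.067 m and height (world z) of each of black_lift0, black_lift1, black_lift2 above 0.198 m and value of joint gate below 0.002 m and value of joint tray below 0.03 rad); the robot touches nothing.
It fails at once if a black lift drops out of the hopper (height (world z) of any of black_lift0, black_lift1, black_lift2 below 0.19 m).
It fails at once if the tray is pushed with more than 40 N (contact force between the fingers and tray above 40 N).
It fails at once if the order box is shifted by more than 20 mm (distance of order_box from where it was at the start of the episode above 0.02 m).
It fails at once if another thing on the bench is moved by more than 30 mm (distance of any of polish_tin, shoe_brush, cream_jar, hammer, sandal, tool_cup from where it was at the start of the episode above 0.03 m).
It also fails if it takes over 53 s, if anything falls off the work surface, if the arm or the gripper's body presses on something with over 40 N, if the wrist force passes 120 N, or if a joint passes its speed limit or range.

## Robot

A 6-joint arm with a two-finger parallel gripper is mounted at the origin on the work surface. World frame = base frame: x ahead of the robot, y to its left, z up, the work surface at z = 0. Lengths are in m, angles in rad, forces in N, time in s.
With the tool pointing down it reaches from about 0.35 to 0.85 m from the base axis. Payload 8.1 kg.
Tool frame: the origin (TCP) lies between the finger pads; the fingertips stand 14 mm ahead of it and the grasp point (between the pads) lies 5 mm behind it (robot.tip_reach is the z of the fingertips in the tool frame, in m); z points along the fingers, y is the line along which they close (so a half turn about z gives the same grasp; the last joint's range is limited). The gripper opens to 93 mm and grips with 3 to 60 N. Pads are 15 mm wide; open, the fingers measure 128 mm over their backs; the gripper's body (75 mm by 188 mm) begins 65 mm behind the grasp point.
Start: joints at [1.256, 0.13, 1.488, -0, 1.523, -0.085], TCP at [0.137, 0.584, 0.233] pointing down, gripper open.
Joint ranges: [-2.96, 2.96], [-0.89, 2.26], [0.02, 2.5], [-1.34, 4.48], [0, 2.73], [-2.66, 2.66]. Speed limits (rad/s): [2.39, 2.39, 2.79, 3.14, 3.14, 3.14].

## Interface

Orientations are given as a rotation vector (axis times angle).
In Python, from plant import robot gives the robot as it stands. The module is installed in compiled form; this text tells all that it offers.
- The arm moves only by the shell command python3 -m handwheel 'ROWS' [FORCE]. ROWS is JSON, a list of rows, each a list of 7 numbers: the closure, from -1 (fully open) to 1 (shut), then the shift along the tool's x, y, z each as a share of 100 cm, from -1 to 1, then the turn, a rotation vector about the tool's x, y, z each as a share of 180 degrees, from -1 to 1. In form: [[grip, tx, ty, tz, rx, ry, rz], ...]. A call has 1 to 20 rows; each row is the pose to reach, as a shift and turn from the pose commanded when the call began, along the tool's axes at that moment, turning the shorter way round; what a row does not reach only later rows make up. A row lasts 1/8 s, in which the tool goes at most 62.5 mm and 10.7 degrees, less where a joint would pass 70% of its speed; a pose out of reach is approached as far as the arm can. A call with a number of a shift or a turn outside -1 to 1 is refused whole. A call with a gripper value outside its range is refused whole. The fingers move at their own pace and stop on an object; FORCE is the grip in N (left out, the last holds). Time passes only in rows, so rows that repeat a pose let the fingers close. It gives the time, the measured TCP pose, the force, the opening and the grip force at its end, in the units of the state.
- robot.read_state(): the state, without advancing time (a new reading comes with each control period).
- robot.read_camera(name): name is "side" or "top"; returns a dict with "frame" (384x512x3 uint8, red, green, blue), "fx", "fy", "cx", "cy" (pixels), "rvec" (rotation vector, rad) and "tvec" (3), from world to camera coordinates, as OpenCV has them. Camera axes: x right, y down, z forward; pixel columns grow to the right and rows downward; lengths in m; the calibration is good to about 2 mm. A picture is of the moment at which its call begins. There is no depth.
- robot.close_job(): hands the job in; it is judged then, once.
Trained networks look in a picture, given as the dict that the camera call returned (one of the last four; its "shot" number tells which), for a name from the list of things; names that differ only in an ending like _2 or _b are one class to them, and where a whole thing is asked for, a point or a joint stands for the part that bears it (a point fixed in the world has none). Each returns a list of dicts, best first, with "conf" (0 to 1); they miss things now and then, are a little off and sometimes report something else, mostly with a low value. They report only what shows in the picture. A call takes as long as a camera call. They do not tell look-alikes from the thing itself.
- robot.regions_of(picture, name): "mask" (384x512 bool, what is visible of it) and "rect" ([left, top, right, bottom] in pixels, round what is visible of it).
The state is a dict: "t": time; "q": joint angles; "dq": joint speeds; "joint_torque": joint torques, N m; "tool_pos": TCP position; "orientation": TCP orientation; "force": force on the tool from outside, world axes, zero at the start; "wrist_torque": the same for the moment, N m; "opening": finger opening in m; "gripper_force": force on a finger pad.
Only numpy, scipy, OpenCV 4.12 (cv2) and the standard library are available. Lean on these libraries where they do the work, as an engineer would, in place of code of your own. Each camera call takes 0.05 s, during which the arm holds its last target. There are 200 camera calls.

## Working session

There is one attempt and no reset: what is moved stays moved. The work goes in short steps, Python scripts to look and compute and a shell command to move; the robot and the scene stay as the last step left them, time stands still between calls to the robot, and variables do not carry over. Pictures are saved under pics/ and viewed, at most 10 in all, crops included, and the job is handed in when it is done.

```bash
mkdir -p pics; cat > h.py <<'E'
import numpy as np, cv2
from plant import robot
from scipy.spatial.transform import Rotation as R
def cam(n):
    p=robot.read_camera(n); return p
def proj(p,X):
    K=np.array([[p['fx'],0,p['cx']],[0,p['fy'],p['cy']],[0,0,1]])
    return cv2.projectPoints(np.float64(X).reshape(-1,3),np.float64(p['rvec']),np.float64(p['tvec']),K,None)[0].reshape(-1,2)
def unproj(p,uv,z):
    M=cv2.Rodrigues(np.float64(p['rvec']))[0]; c=-M.T@np.float64(p['tvec'])
    d=M.T@np.array([(uv[0]-p['cx'])/p['fx'],(uv[1]-p['cy'])/p['fy'],1]); return c+d*(z-c[2])/d[2]
E
cat > a.py <<'E'
from h import *
ims=[]
for n in('top','side'):
    p=cam(n); cv2.imwrite(f'pics/{n}0.png',cv2.resize(p['frame'][:,:,::-1],(800,600)))
    M=cv2.Rodrigues(np.float64(p['rvec']))[0];print(n,'cam at',np.round(-M.T@p['tvec'],3),p['fx'])
    for k in('dispenser','hopper_top','gate','gate_tab','tray','tray_rim','order_box','tan_lift0','black_lift0','polish_tin','shoe_brush','cream_jar','hammer','sandal','tool_cup'):
        for r in robot.regions_of(p,k)[:3]:
            c=np.argwhere(r['mask']).mean(0)[::-1]
            print(k,round(r['conf'],2),r['rect'],np.round(c),np.round(unproj(p,c,0.02),3))
print(robot.read_state())
E
python3 a.py
```

```text
top cam at [ 0.453 -0.002  1.572] 422.6336194007159
dispenser 0.93 [222.4, 152.4, 274.8, 204.2] [255. 179.] [ 0.61  -0.006  0.02 ]
hopper_top 0.85 [223.0, 154.4, 279.5, 202.8] [255. 179.] [ 0.609 -0.005  0.02 ]
hopper_top 0.56 [305.3, 133.3, 329.7, 178.2] [318. 154.] [ 0.7   -0.241  0.02 ]
gate 0.49 [223.5, 175.6, 243.3, 188.0] [235. 180.] [0.608 0.07  0.02 ]
gate_tab 0.53 [225.3, 177.0, 244.8, 187.0] [234. 180.] [0.609 0.072 0.02 ]
gate_tab 0.3 [308.0, 133.1, 330.9, 178.6] [318. 154.] [ 0.699 -0.241  0.02 ]
tray 0.72 [249.8, 188.3, 274.1, 200.4] [260. 194.] [ 0.557 -0.024  0.02 ]
tray_rim 0.8 [247.8, 187.6, 274.4, 200.8] [260. 193.] [ 0.557 -0.025  0.02 ]
order_box 0.89 [227.6, 130.4, 267.5, 173.4] [246. 147.] [0.731 0.025 0.02 ]
order_box 0.79 [173.8, 185.4, 217.4, 233.2] [193. 211.] [0.497 0.222 0.02 ]
order_box 0.57 [230.4, 220.7, 281.3, 279.7] [255. 248.] [ 0.357 -0.003  0.02 ]
tan_lift0 0.42 [258.6, 171.0, 266.9, 179.1] [263. 174.] [ 0.63  -0.035  0.02 ]
black_lift0 0.47 [250.3, 171.0, 256.7, 180.5] [252. 176.] [0.623 0.006 0.02 ]
polish_tin 0.87 [288.9, 181.2, 309.0, 197.8] [2
[... 2255 characters left out ...]
 153.] [0.647 0.431 0.02 ]
{'t': 1.6, 'q': array([ 1.25561448e+00,  1.30369756e-01,  1.48822730e+00, -2.21168290e-05,
        1.52299868e+00, -8.54282844e-02]), 'dq': array([ 0.00061913, -0.00266105,  0.00087352, -0.00026237, -0.00083592,
       -0.00187325]), 'joint_torque': array([-1.45104288e-03, -5.59738290e+01, -4.92055643e+01,  7.65767600e-02,
        2.25294364e-02, -1.86105706e-05]), 'tool_pos': array([0.13664345, 0.58422767, 0.23263829]), 'orientation': array([ 3.60098740e-01,  3.12086544e+00, -1.16454796e-05]), 'force': array([-0.43989713, -0.09079939, -0.22448787]), 'wrist_torque': array([-0.06069195,  0.03084737, -0.00599159]), 'gripper_force': 0.0, 'opening': 0.0930685241410365}
```

```bash
cat > b.py <<'E'
from h import *
p=cam('top');c=p['frame'][120:220,195:325,::-1];cv2.imwrite('pics/t1.png',cv2.resize(c,None,fx=6,fy=6,interpolation=cv2.INTER_CUBIC))
p=cam('side');c=p['frame'][135:245,225:355,::-1];cv2.imwrite('pics/s1.png',cv2.resize(c,None,fx=5,fy=5,interpolation=cv2.INTER_CUBIC))
E
python3 b.py
```

```text
(no output)
```

View pics/t1.png

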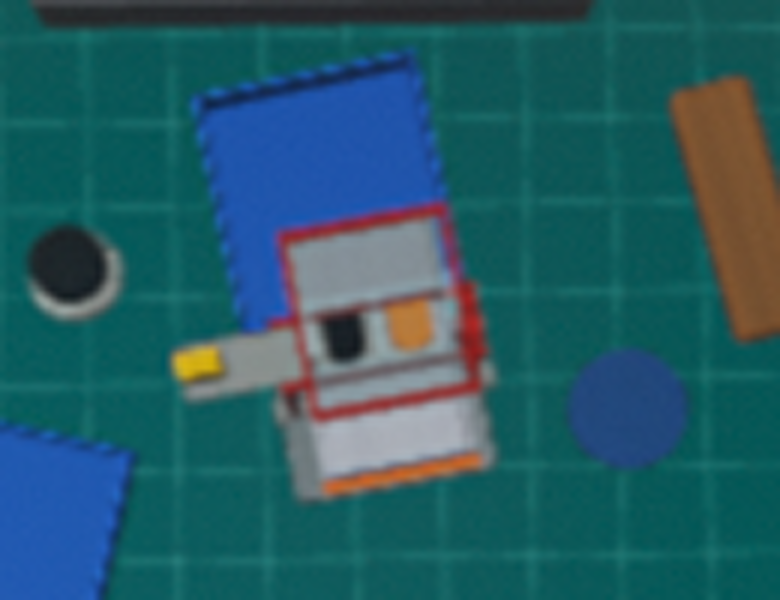

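View pics/s1.png

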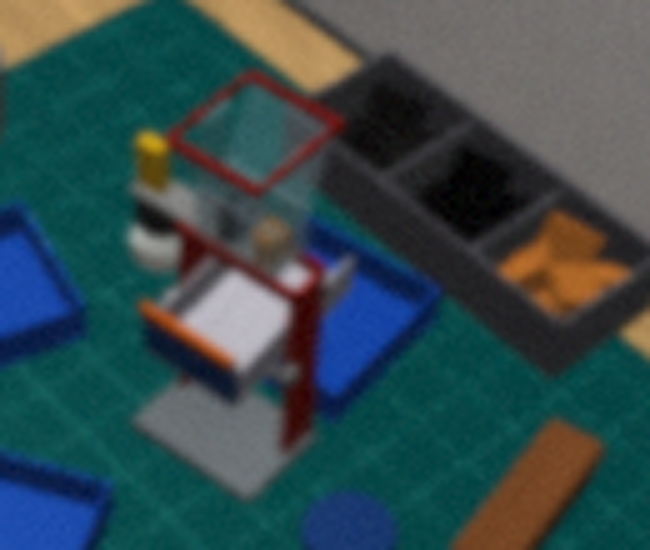

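View pics/side0.png

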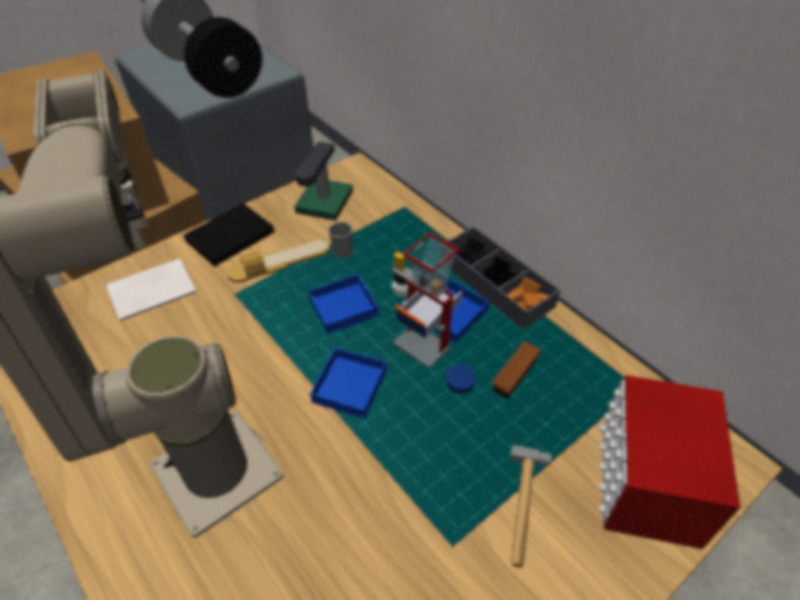

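The order-box look-alikes in top-camera pixels are (246,147), (193,211) and (255,248). The one at (246,147) is behind the dispenser, under the tray's end and farthest from the base, so it is the order box. The crops show the tab at about (228,180) in the top view, the orange rim at about (262,200), and the hopper's tan bay at about (263,174).

```bash
cat > c.py <<'E'
from h import *
from scipy.optimize import least_squares
T=[((-26,39,318),(318,415)),((-26,-39,318),(478,385)),((72,39,318),(282,235)),((72,-39,318),(445,208)),((-53,44,165),(325,495)),((-53,-44,165),(483,467)),('tab',(198,362))]
S=[((-26,39,318),(172,140)),((72,39,318),(255,72)),((72,-39,318),(342,122)),((-26,-39,318),(258,190)),((-53,44,165),(140,305)),((-53,-44,165),(233,362)),('tab',(152,135))]
pt,ps=cam('top'),cam('side')
def res(v,full=False):
    o=[]
    for p,L,s,off in((pt,T,6,(195,120)),(ps,S,5,(225,135))):
        X=np.array([(23,95+v[3]*1000,247) if a=='tab' else a for a,_ in L])/1000
        W=X@R.from_euler('z',v[2]).as_matrix().T+[v[0],v[1],0]
        o.append(proj(p,W)-(np.array([b for _,b in L])/s+off))
    return np.vstack(o) if full else np.vstack(o).ravel()
f=least_squares(res,[.6,0,.17,0],loss='soft_l1');v=f.x;print(np.round(v,4));print(np.round(res(v,1),1).tolist())
np.save('disp.npy',v)
M=R.from_euler('z',v[2]).as_matrix()
for n,a in(('tab',(.023,.095+v[3],.247)),('rim',(-.053,0,.165)),('hinge',(0,0,.115)),('boxish',(.12,0,0))):print(n,np.round(M@a+[v[0],v[1],0],4))
E
python3 c.py
```

```text
[ 0.5817 -0.021   0.1696  0.0037]
[[1.1, 0.4], [0.2, 0.6], [1.1, -1.7], [-0.4, -1.9], [0.5, -1.2], [0.1, -1.4], [-0.1, -0.9], [-1.4, 0.1], [-0.2, -0.2], [-0.6, -0.7], [-1.4, 0.4], [-0.5, 0.0], [-1.1, 0.3], [-0.6, 1.1]]
tab [0.5877 0.0801 0.247 ]
rim [ 0.5295 -0.03    0.165 ]
hinge [ 0.5817 -0.021   0.115 ]
boxish [ 0.7    -0.0008  0.    ]
```

```bash
cat >> h.py <<'E'
def Dp(a):
    v=np.load('disp.npy'); return R.from_euler('z',v[2]).as_matrix()@np.array(a)+[v[0],v[1],0]
def Dinv(w):
    v=np.load('disp.npy'); return R.from_euler('z',v[2]).as_matrix().T@(np.array(w)-[v[0],v[1],0])
def share(pos,Rm,s=None):
    s=s or robot.read_state(); R0=R.from_rotvec(s['orientation'])
    d=R0.inv().apply(np.array(pos)-s['tool_pos']); r=(R0.inv()*R.from_matrix(Rm)).as_rotvec()/np.pi
    return np.round(np.r_[d,r],4).tolist()
def ori(tilt,yaxis_sign=1,close='x'):
    # tool z = down tilted forward (+x disp); close along disp x (tilt 0) or disp y
    v=np.load('disp.npy'); Z=R.from_euler('z',v[2]).as_matrix()
    z=np.array([np.sin(tilt),0,-np.cos(tilt)])
    y=np.array([1.,0,0])*yaxis_sign if close=='x' else np.array([0,1.,0])*yaxis_sign
    return Z@np.column_stack([np.cross(y,z),y,z])
E
python3 - <<'E'
from h import *
s=robot.read_state();M=ori(0);t=Dp((.023,.097,0))
print(t)
for z in(.32,.229):print(share([t[0],t[1],z],M))
print(R.from_rotvec(s['orientation']).as_matrix().round(2).tolist(), Dp((.023,.097,0)))
E
```

```text
[0.58799542 0.07847531 0.        ]
[-0.5547, -0.3897, -0.0874, -0.0, -0.0, 0.3729]
[-0.5547, -0.3897, 0.0036, -0.0, -0.0, 0.3729]
[[-0.97, 0.23, -0.0], [0.23, 0.97, -0.0], [0.0, -0.0, -1.0]] [0.58799542 0.07847531 0.        ]
```

```bash
python3 -m handwheel '[[-1,0,0,-0.087,0,0,0],[-1,-0.555,-0.39,-0.087,0,0,0.373],[-1,-0.555,-0.39,-0.087,0,0,0.373],[-1,-0.555,-0.39,-0.087,0,0,0.373],[-1,-0.555,-0.39,-0.087,0,0,0.373],[-1,-0.555,-0.39,-0.087,0,0,0.373],[-1,-0.555,-0.39,-0.087,0,0,0.373],[-1,-0.555,-0.39,-0.087,0,0,0.373],[-1,-0.555,-0.39,-0.087,0,0,0.373],[-1,-0.555,-0.39,-0.087,0,0,0.373],[-1,-0.555,-0.39,-0.087,0,0,0.373],[-1,-0.555,-0.39,-0.087,0,0,0.373],[-1,-0.555,-0.39,-0.087,0,0,0.373],[-1,-0.555,-0.39,-0.087,0,0,0.373],[-1,-0.555,-0.39,-0.087,0,0,0.373]]'
python3 - <<'E'
from h import *
s=robot.read_state();print(s['t'],Dinv(s['tool_pos']).round(4),s['q'].round(2))
t=Dp((.023,.097,.229));print(share(t,ori(0)))
p=cam('side');c=p['frame'][120:240,210:340,::-1];c=cv2.resize(c,None,fx=5,fy=5,interpolation=cv2.INTER_CUBIC)
for a in((.023,.098,.247),(.023,.098,.202)):
    u=(proj(p,Dp(a))[0]-(210,120))*5;cv2.circle(c,tuple(int(i) for i in u),3,(255,0,255),-1)
cv2.imwrite('pics/s2.png',c)
E
```

```text
t: 3.68
tool_pos: [0.5877, 0.0792, 0.3199]
orientation: [-2.024, -2.403, -0.001]
force: [-0.3, 0.3, 0.2]
opening: 0.0927
gripper_force: 0.0
3.675 [0.0228 0.0977 0.3199] [ 0.05  0.09  1.37  0.    1.68 -0.12]
[-0.0008, 0.0002, 0.0909, 0.0001, -0.0001, 0.0003]
```

View pics/s2.png

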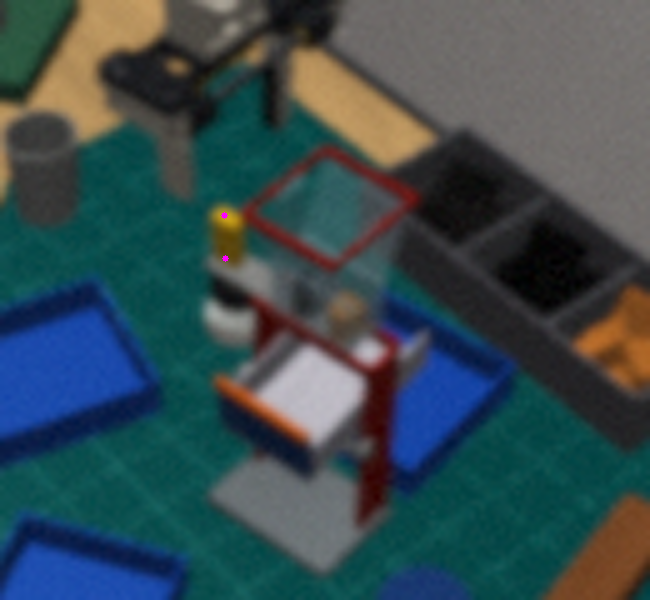

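The markers land on the yellow tab at crop (225,215), with one finger on each side of it. I'll descend and grip.

```bash
python3 -m handwheel '[[-1,-0.001,0,0.05,0,0,0],[-1,-0.001,0,0.09,0,0,0],[-1,-0.001,0,0.09,0,0,0],[1,-0.001,0,0.09,0,0,0],[1,-0.001,0,0.09,0,0,0],[1,-0.001,0,0.09,0,0,0],[1,-0.001,0,0.09,0,0,0],[1,-0.001,0,0.09,0,0,0],[1,-0.001,0,0.09,0,0,0]]' 20
python3 - <<'E'
from h import *
s=robot.read_state();print(s['t'],Dinv(s['tool_pos']).round(4),s['force'].round(1))
E
```

```text
t: 4.85
tool_pos: [0.5884, 0.0771, 0.2296]
orientation: [-2.026, -2.401, 0.0]
force: [-0.5, 0.1, -0.4]
opening: 0.0377
gripper_force: 0.0
4.85 [0.0231 0.0955 0.2296] [-0.5  0.1 -0.4]
```

```bash
python3 -m handwheel '[[1,0,0,0,0,0,0],[1,0,0,0,0,0,0],[1,0,0,0,0,0,0],[1,0,0,0,0,0,0],[1,0,0,0,0,0,0],[1,0,0,0,0,0,0]]' 20
python3 -m handwheel '[[1,-0.002,0,0,0,0,0],[1,-0.002,0,0,0,0,0]]'
python3 -m handwheel '[[1,-0.002,0,0,0,0,0],[1,-0.002,0,0,0,0,0]]'
python3 - <<'E'
from h import *
s=robot.read_state();print(s['t'],Dinv(s['tool_pos']).round(4),s['force'].round(1))
E
```

```text
t: 5.6
tool_pos: [0.5888, 0.0772, 0.2296]
orientation: [2.025, 2.401, 0.001]
force: [5.1, 1.0, -2.9]
opening: 0.0136
gripper_force: 20.0
t: 5.85
tool_pos: [0.5891, 0.0759, 0.2296]
orientation: [-2.025, -2.402, -0.002]
force: [5.3, 4.1, -3.0]
opening: 0.0141
gripper_force: 20.0
t: 6.1
tool_pos: [0.5891, 0.0757, 0.2296]
orientation: [-2.022, -2.401, -0.005]
force: [4.1, 12.9, -2.2]
opening: 0.0137
gripper_force: 20.0
6.1 [0.0236 0.0941 0.2296] [ 4.1 12.9 -2.2]
```

The gate stop was felt at about 13 N, with the tool at y about 94 mm. Now I'll open it about 40 mm.

```bash
python3 -m handwheel '[[1,0.012,0,0,0,0,0],[1,0.022,0,0,0,0,0],[1,0.032,0,0,0,0,0],[1,0.038,0,0,0,0,0],[1,0.041,0,0,0,0,0],[1,0.041,0,0,0,0,0],[1,0.041,0,0,0,0,0]]'
python3 - <<'E'
from h import *
s=robot.read_state();print(s['t'],Dinv(s['tool_pos']).round(4),s['force'].round(1))
p=cam('top');a=p['frame'][145:215,215:285,::-1];q=cam('side');b=q['frame'][155:235,235:315,::-1]
print([ (r['rect'],round(r['conf'],2)) for r in robot.regions_of(q,'tan_lift0')])
cv2.imwrite('pics/o.png',np.hstack([cv2.resize(a,(400,400),interpolation=2),cv2.resize(b,(400,400),interpolation=2)]))
E
```

```text
t: 6.98
tool_pos: [0.5824, 0.1138, 0.2296]
orientation: [2.025, 2.401, 0.001]
force: [4.7, 2.3, -3.8]
opening: 0.0139
gripper_force: 20.0
6.975 [0.0235 0.1328 0.2296] [ 4.7  2.3 -3.8]
[([211.0, 143.8, 225.4, 165.3], 0.72)]
```

View pics/o.png

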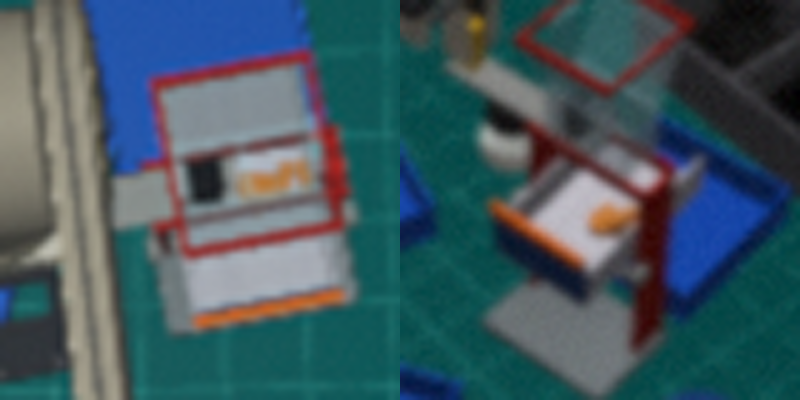

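The tan lifts lie on the tray (left crop (270,180), right crop (610,215)) and the tan bay is clear. The black lifts are still in their bay. I'll push the gate shut.

```bash
python3 -m handwheel '[[1,-0.012,0,0,0,0,0],[1,-0.022,0,0,0,0,0],[1,-0.032,0,0,0,0,0],[1,-0.038,0,0,0,0,0],[1,-0.041,0,0,0,0,0],[1,-0.0415,0,0,0,0,0],[1,-0.0415,0,0,0,0,0],[1,-0.0415,0,0,0,0,0]]'
python3 - <<'E'
from h import *
s=robot.read_state();print(s['t'],Dinv(s['tool_pos']).round(4),s['force'].round(1))
p=cam('side')
for k in('tan_lift0',):print([ (np.round(r['rect']),round(r['conf'],2)) for r in robot.regions_of(p,k)])
E
```

```text
t: 8.12
tool_pos: [0.5891, 0.0756, 0.2297]
orientation: [-2.022, -2.401, -0.006]
force: [3.6, 11.9, -2.2]
opening: 0.0138
gripper_force: 20.0
8.125 [0.0236 0.094  0.2297] [ 3.6 11.9 -2.2]
[]
```

The gate is against its stop (y 94.0 mm, 12 N). I'll release it, go up, and work out the approach to the front wall.

```bash
python3 -m handwheel '[[-1,0,0,0,0,0,0],[-1,0,0,0,0,0,0],[-1,0,0,0,0,0,0],[-1,0,0,0,0,0,0],[-1,0,0,-0.06,0,0,0],[-1,0.01,0,-0.1,0,0,0],[-1,0.01,-0.06,-0.1,0,0,0],[-1,0.01,-0.12,-0.1,0,0,0],[-1,0.01,-0.18,-0.1,0,0,0],[-1,0.01,-0.18,-0.1,0,0,0]]'
python3 - <<'E'
from h import *
s=robot.read_state();print(s['t'],Dinv(s['tool_pos']).round(4),s['force'].round(1),s['q'].round(2))
T=np.radians(35)
for sg in(1,-1):
  for a in((-.16,0,.25),(-.11,0,.16),(-.08,0,.157)):print(sg,a,share(Dp(a),ori(T,sg,'y')))
p=cam('side');q=cam('top');a=q['frame'][145:215,215:285,::-1];b=p['frame'][155:235,235:315,::-1]
cv2.imwrite('pics/r.png',np.hstack([cv2.resize(a,(400,400),interpolation=2),cv2.resize(b,(400,400),interpolation=2)]))
E
```

```text
t: 9.48
tool_pos: [0.4072, 0.0518, 0.3303]
orientation: [2.025, 2.399, 0.002]
force: [1.1, 0.1, 0.0]
opening: 0.093
gripper_force: 0.0
9.475 [-0.1597  0.1012  0.3303] [1.1 0.1 0. ] [ 0.   -0.42  1.81 -0.    1.75 -0.17]
1 (-0.16, 0, 0.25) [-0.1012, -0.0004, 0.0803, -0.1519, -0.1515, -0.4833]
1 (-0.11, 0, 0.16) [-0.1011, 0.0494, 0.1704, -0.1519, -0.1515, -0.4833]
1 (-0.08, 0, 0.157) [-0.1011, 0.0794, 0.1735, -0.1519, -0.1515, -0.4833]
-1 (-0.16, 0, 0.25) [-0.1012, -0.0004, 0.0803, -0.1515, 0.1519, 0.4829]
-1 (-0.11, 0, 0.16) [-0.1011, 0.0494, 0.1704, -0.1515, 0.1519, 0.4829]
-1 (-0.08, 0, 0.157) [-0.1011, 0.0794, 0.1735, -0.1515, 0.1519, 0.4829]
```

View pics/r.png

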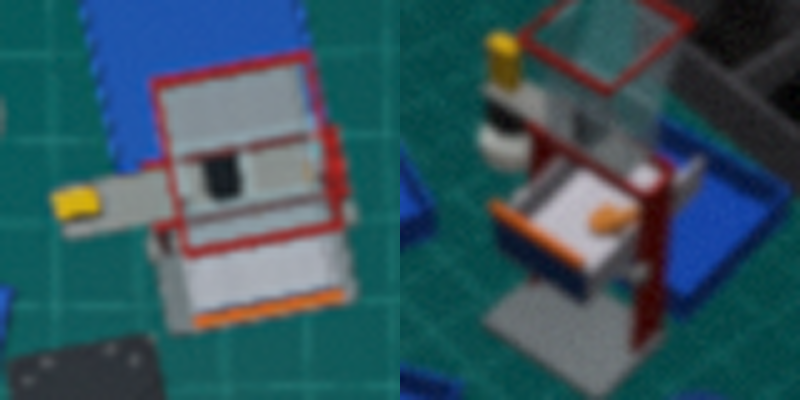

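Gate shut, tan lifts on the tray at right crop (610,215), black lifts still in their bay at left crop (222,175). I'll reorient to a 35° tilt with the fingers closed.

```bash
python3 -m handwheel '[[1,-0.05,0,0.04,-0.152,-0.152,-0.483],[1,-0.101,0,0.08,-0.152,-0.152,-0.483],[1,-0.101,0,0.08,-0.152,-0.152,-0.483],[1,-0.101,0,0.08,-0.152,-0.152,-0.483],[1,-0.101,0,0.08,-0.152,-0.152,-0.483],[1,-0.101,0,0.08,-0.152,-0.152,-0.483],[1,-0.101,0,0.08,-0.152,-0.152,-0.483],[1,-0.101,0,0.08,-0.152,-0.152,-0.483],[1,-0.101,0,0.08,-0.152,-0.152,-0.483],[1,-0.101,0,0.08,-0.152,-0.152,-0.483],[1,-0.101,0.049,0.17,-0.152,-0.152,-0.483],[1,-0.101,0.049,0.17,-0.152,-0.152,-0.483],[1,-0.101,0.069,0.173,-0.152,-0.152,-0.483],[1,-0.101,0.069,0.173,-0.152,-0.152,-0.483]]' 20
python3 - <<'E'
from h import *
s=robot.read_state();print(s['t'],Dinv(s['tool_pos']).round(4),s['force'].round(1),s['q'].round(2),s['opening'])
T=np.radians(35)
for c in (0,.2,.4,.55,.65,.7,.75,.8):
  x,z=-51.5,35.;X=x*np.cos(c)+z*np.sin(c);Z=-x*np.sin(c)+z*np.cos(c)+115
  a=((X-14)/1000,0,(Z+7)/1000);print(c,np.round(a,3),share(Dp(a),ori(T,1,'y')))
E
```

```text
t: 11.32
tool_pos: [0.4954, -0.0346, 0.1561]
orientation: [-0.21, 2.527, 0.071]
force: [0.2, 0.2, 0.0]
opening: 0.0003
gripper_force: 0.0
11.325 [-0.0874  0.0012  0.1561] [0.2 0.2 0. ] [-0.41 -0.72  2.44  0.4   0.94 -2.3 ] 0.00034057977238117067
0 [-0.066  0.     0.157] [-0.0185, -0.0011, 0.0117, 0.0004, -0.0012, -0.0013]
0.2 [-0.058  0.     0.167] [-0.0305, -0.001, 0.0084, 0.0004, -0.0012, -0.0013]
0.4 [-0.048  0.     0.174] [-0.0429, -0.001, 0.0076, 0.0004, -0.0012, -0.0013]
0.55 [-0.04   0.     0.179] [-0.0522, -0.001, 0.0086, 0.0004, -0.0012, -0.0013]
0.65 [-0.034  0.     0.181] [-0.0582, -0.0009, 0.01, 0.0004, -0.0012, -0.0013]
0.7 [-0.031  0.     0.182] [-0.0612, -0.0009, 0.011, 0.0004, -0.0012, -0.0013]
0.75 [-0.028  0.     0.183] [-0.0641, -0.0009, 0.0121, 0.0004, -0.0012, -0.0013]
0.8 [-0.025  0.     0.183] [-0.067, -0.0009, 0.0133, 0.0004, -0.0012, -0.0013]
```

```bash
python3 -m handwheel '[[1,-0.01,0,0.006,0,0,0],[1,-0.0185,0,0.0117,0,0,0],[1,-0.0245,0,0.01,0,0,0],[1,-0.0305,0,0.0084,0,0,0],[1,-0.0365,0,0.008,0,0,0],[1,-0.043,0,0.0076,0,0,0],[1,-0.043,0,0.0076,0,0,0]]'
python3 - <<'E'
from h import *
s=robot.read_state();print(s['t'],Dinv(s['tool_pos']).round(4),s['force'].round(1),s['q'].round(2))
p=cam('side');b=p['frame'][145:235,225:315,::-1]
q=cam('top');a=q['frame'][145:215,215:285,::-1]
cv2.imwrite('pics/p.png',np.hstack([cv2.resize(a,(400,400),interpolation=2),cv2.resize(b,(400,400),interpolation=2)]))
E
```

```text
t: 12.2
tool_pos: [0.5346, -0.0291, 0.1759]
orientation: [-0.214, 2.523, 0.067]
force: [-5.5, 0.3, 1.9]
opening: 0.0004
gripper_force: 2.7
12.2 [-0.0478 -0.      0.1759] [-5.5  0.3  1.9] [-0.35 -0.59  2.32  0.37  0.89 -2.24]
```

View pics/p.png

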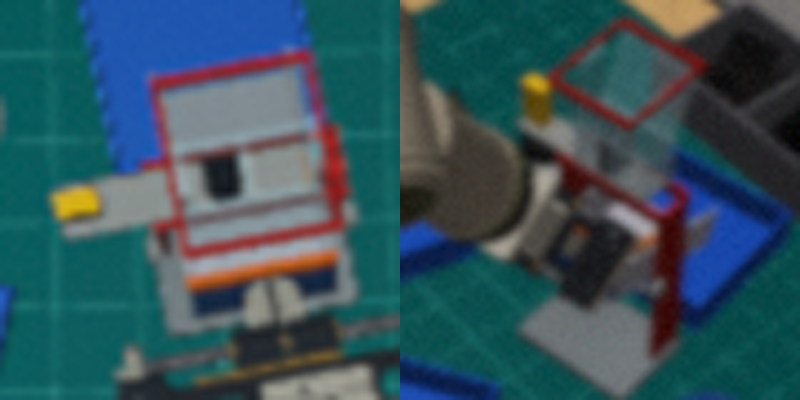

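Contact at about 6 N. The rim has moved forward (left crop (265,268)) and the hopper is clear. I'll keep tipping.

```bash
python3 -m handwheel '[[1,-0.0045,0,0.0005,0,0,0],[1,-0.009,0,0.001,0,0,0],[1,-0.012,0,0.0015,0,0,0],[1,-0.0153,0,0.0024,0,0,0],[1,-0.0183,0,0.0034,0,0,0],[1,-0.0195,0,0.004,0,0,0],[1,-0.0195,0,0.004,0,0,0],[1,-0.0195,0,0.004,0,0,0],[1,-0.0195,0,0.004,0,0,0]]'
cat > l.py <<'E'
from h import *
import sys
s=robot.read_state();print(s['t'],Dinv(s['tool_pos']).round(4),s['force'].round(1),s['q'].round(2))
p=cam('side');b=p['frame'][145:235,225:315,::-1]
q=cam('top');a=q['frame'][120:210,210:300,::-1]
for pp in(p,q):print([(np.round(r['rect']).tolist(),round(r['conf'],2)) for r in robot.regions_of(pp,'tan_lift0')])
cv2.imwrite('pics/'+sys.argv[1],np.hstack([cv2.resize(a,(400,400),interpolation=2),cv2.resize(b,(400,400),interpolation=2)]))
E
python3 l.py u.png
```

```text
t: 13.42
tool_pos: [0.5523, -0.0261, 0.1835]
orientation: [-0.214, 2.523, 0.067]
force: [-5.5, 0.0, 3.7]
opening: 0.0005
gripper_force: 3.3
13.425 [-0.0298 -0.      0.1835] [-5.5  0.   3.7] [-0.32 -0.53  2.27  0.36  0.88 -2.22]
[([286.0, 234.0, 304.0, 252.0], 0.39)]
[([359.0, 184.0, 411.0, 244.0], 0.64), ([200.0, 156.0, 215.0, 170.0], 0.56)]
```

View pics/u.png

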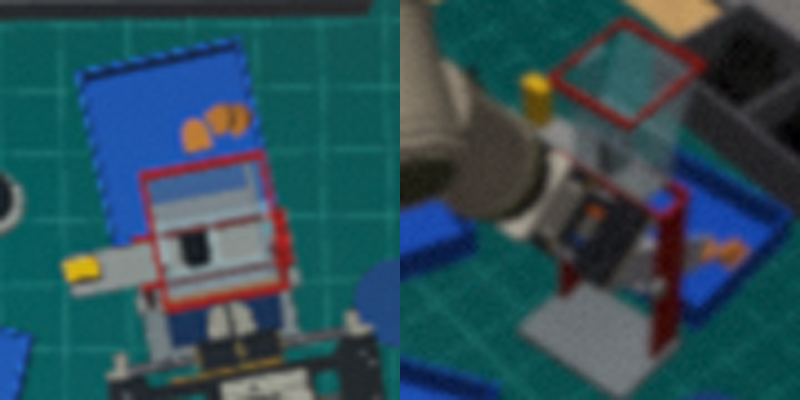

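Three lifts show in the box, at left crop (195,135), (222,122) and (242,118). I'll hold a little longer, then ease the tray back and retreat.

```bash
python3 -m handwheel '[[1,-0.002,0,0.001,0,0,0],[1,-0.002,0,0.001,0,0,0],[1,-0.002,0,0.001,0,0,0],[1,-0.002,0,0.001,0,0,0],[1,0.007,0,-0.002,0,0,0],[1,0.014,0,-0.004,0,0,0],[1,0.02,0,-0.004,0,0,0],[1,0.026,0,-0.0035,0,0,0],[1,0.032,0,-0.003,0,0,0],[1,0.038,0,0,0,0,0],[1,0.044,0,0,0,0,0],[1,0.05,0,-0.01,0,0,0],[1,0.06,0,-0.05,0,0,0],[1,0.06,0,-0.1,0,0,0],[1,0.06,0,-0.14,0,0,0],[1,0.06,0,-0.14,0,0,0],[1,0.06,0,-0.14,0,0,0],[1,0.06,0,-0.14,0,0,0]]'
sed -i 's/120:210,210:300/115:205,215:305/' l.py; python3 l.py f.png
python3 - <<'E'
from h import *
q=cam('top');a=q['frame'][125:160,225:275,::-1];cv2.imwrite('pics/g.png',cv2.resize(a,(750,525),interpolation=2))
E
```

```text
t: 15.88
tool_pos: [0.453, -0.0583, 0.2627]
orientation: [-0.222, 2.548, 0.087]
force: [-0.7, 0.9, -0.8]
opening: 0.0004
gripper_force: 0.0
15.875 [-0.1332 -0.015   0.2627] [-0.7  0.9 -0.8] [-0.55 -0.89  2.32  0.41  1.28 -2.33]
[]
[]
```

View pics/f.png

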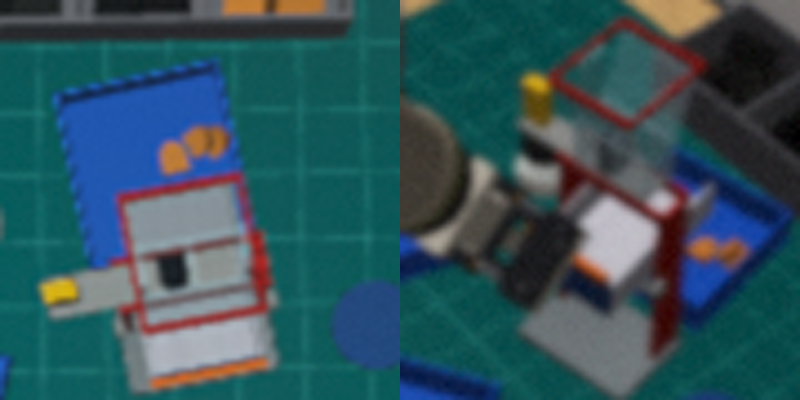

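View pics/g.png

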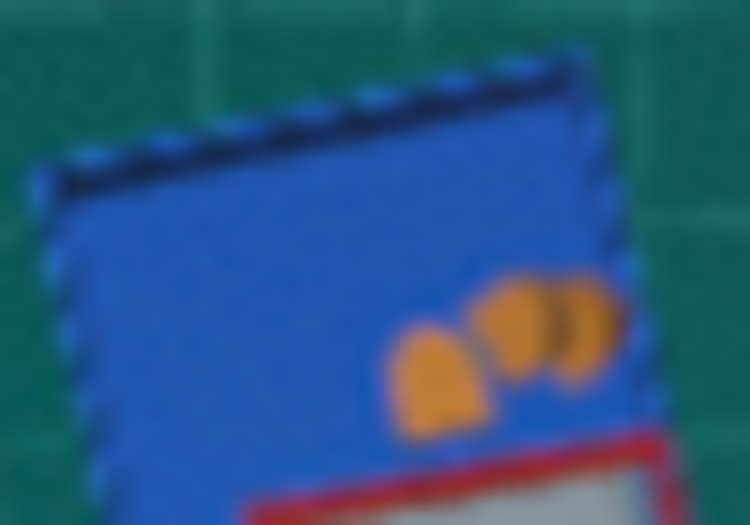

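Three lifts are in the box (crop (440,380), (515,325) and (585,325)). The tray is back level, the gate is shut and the black lifts are in their bay. Joint 2 stands at its limit, so I'll back off a little and hand in.

```bash
python3 -m handwheel '[[1,0,0,0,0,0,0],[1,0,0,0.03,0,0,0],[1,0,0,0.03,0,0,0],[1,0,0,0.03,0,0,0]]'
python3 -c "
from h import *
s=robot.read_state();print(Dinv(s['tool_pos']).round(3),s['q'].round(3),s['force'].round(1));print(robot.close_job())"
```

```text
t: 16.62
tool_pos: [0.4694, -0.0554, 0.2397]
orientation: [-0.223, 2.547, 0.086]
force: [-0.1, 0.4, 0.6]
opening: 0.0006
gripper_force: 0.0
[-0.116 -0.015  0.24 ] [-0.515 -0.831  2.335  0.4    1.2   -2.323] [-0.1  0.4  0.6]
the job is handed in; nothing more can be done
None
```

I handed the job in at about 17 s: the last pictures show the three tan lifts in the order box, the black lifts in their bay, the gate shut and the tray back at rest; no verdict was returned.

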